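# Pack the left- and right-hand brackets and close the case

## Task

Pack the bracket case: stow every left-hand corner bracket from the mat in the case's left compartment and every right-hand one in the right compartment, left and right as seen from the robot (a left-hand bracket has its cheek on the left when its foot points towards you). Once all are in, close the case: hold the cover tilted, slip one edge under the lip on the robot's side, then lower the other edge until the cover lies flat inside the rim, and let go. Leave everything else on the bench where it is.

Things in the scene. Friction and masses are not known exactly. Their poses are not given: they have to be found in the camera images.
- case: open grey-green metal case fixed to the bench, 222 (x -104 to +118 mm) x 210 (y) mm. Origin on the bench under its middle, z up, +x away from the robot within 15 degrees. Floor z = 4. Wall tops are a flat seat for the cover at z = 60. Two compartments parted by a 5 mm divider along x at y = 0, 55 high
- case_left (a point): centre of the left compartment's floor (x = +10, y = +45, z = 4 mm in the case's frame). The compartment is 172 mm along x (-76 to +96), 85 mm along y (2.5 to 87.5) and 56 mm deep to the seat
- case_right (a point): centre of the right compartment's floor (x = +10, y = -45, z = 4 mm in the case's frame); the left one's mirror image
- case_lip (a point): middle of the free edge of the lip, on its underside: x = -80, z = 74 mm in the case's frame. The lip runs along the case's robot side, full width, 4 thick (top z = 78), 14 mm above the seat; it hangs over the seat by 18 mm from a back stop whose inner face is at x = -98
- case_rim (a point): middle of the far rim's inner face at seat height: x = +112, z = 60 mm in the case's frame. Rims rise 9 mm above the seat here and along both sides (inner faces y = +-100, from x = -70 on). The cover is longer than lip edge to far rim, so it goes in only tilted, robot-side edge first. Home: cover origin x = +3 to +11, |y| under 5, z = 60 in the case's frame
- cover: loose aluminium cover plate, 202 (x) x 190 (y) x 5 mm, 0.4 kg, with an upright black grab rib on top in the middle: 10 mm thick (x), 80 mm long (y), z = 5 to 35. Origin at the centre of the underside, z up. Either x edge may go under the lip. Starts flat on the bench, rib up, x within 20 degrees of world +x
- cover_edge_a (a point): middle of the cover's -x edge, on the underside (101 mm from its origin)
- cover_edge_b (a point): middle of the cover's +x edge, on the underside (101 mm from its origin)
- mat: black rubber bench mat fixed to the bench, 200 (x) x 250 (y) x 3 mm, on which the brackets start; origin at the centre of its underside. The mat lies to one hand of the case and the cover to the other; which is which varies
- bracket_l1: left-hand steel corner bracket, 50 (x) x 34 (y) x 36 (z) mm, plates 6 thick, 0.1 kg. Origin: centre of underside. Foot: flat, z 0-6. Back: upright along x, y 11 to 17, z up to 36 (grasp it across y from above). Cheek: upright along y at x = -19 to -25, z up to 36: on the left when the foot points to you, back behind. Starts standing on the mat, any yaw. May be absent (None)
- bracket_l2: left-hand steel corner bracket, 50 (x) x 34 (y) x 36 (z) mm, plates 6 thick, 0.1 kg. Origin: centre of underside. Foot: flat, z 0-6. Back: upright along x, y 11 to 17, z up to 36 (grasp it across y from above). Cheek: upright along y at x = -19 to -25, z up to 36: on the left when the foot points to you, back behind. Starts standing on the mat, any yaw. May be absent (None)
- bracket_l3: left-hand steel corner bracket, 50 (x) x 34 (y) x 36 (z) mm, plates 6 thick, 0.1 kg. Origin: centre of underside. Foot: flat, z 0-6. Back: upright along x, y 11 to 17, z up to 36 (grasp it across y from above). Cheek: upright along y at x = -19 to -25, z up to 36: on the left when the foot points to you, back behind. Starts standing on the mat, any yaw. May be absent (None)
- bracket_r1: right-hand steel corner bracket, 50 (x) x 34 (y) x 36 (z) mm, plates 6 thick, 0.1 kg. Origin: centre of underside. Foot: flat, z 0-6. Back: upright along x, y 11 to 17, z up to 36 (grasp it across y from above). Cheek: upright along y at x = +19 to +25, z up to 36: on the right when the foot points to you, back behind. Starts standing on the mat, any yaw. May be absent (None)
- bracket_r2: right-hand steel corner bracket, 50 (x) x 34 (y) x 36 (z) mm, plates 6 thick, 0.1 kg. Origin: centre of underside. Foot: flat, z 0-6. Back: upright along x, y 11 to 17, z up to 36 (grasp it across y from above). Cheek: upright along y at x = +19 to +25, z up to 36: on the right when the foot points to you, back behind. Starts standing on the mat, any yaw. May be absent (None)
- bracket_r3: right-hand steel corner bracket, 50 (x) x 34 (y) x 36 (z) mm, plates 6 thick, 0.1 kg. Origin: centre of underside. Foot: flat, z 0-6. Back: upright along x, y 11 to 17, z up to 36 (grasp it across y from above). Cheek: upright along y at x = +19 to +25, z up to 36: on the right when the foot points to you, back behind. Starts standing on the mat, any yaw. May be absent (None)
- bearing: steel ball-bearing ring, 52 mm across, 16 mm high; not part of the job, must stay where it is
- oil_bottle: yellow plastic oil bottle with a white cap, 60 mm across, 140 mm high; not part of the job, must stay where it is
- dial_gauge: round dial gauge lying on its back, 56 mm across with a 45 mm stem, 13 mm high; not part of the job, must stay where it is
- screwdriver: screwdriver lying on the bench; not part of the job, must stay where it is
- wrench: spanner lying on the bench; not part of the job, must stay where it is
- gauge_box: closed wooden gauge box 110 x 55 x 22 mm; not part of the job, must stay where it is
Not all that is in view belongs to the job. Leave any purple or yellow look-alike of the bracket_l2 alone. What is shaped like the bracket_r2 but red or turquoise is not meant.

How it is judged:
By the outcome, as a careful person would: the job done as asked, in the order asked, and still so for the second after the job is handed in, with the robot touching nothing.
Of bracket_l1, bracket_l2, bracket_l3, bracket_r1, bracket_r2, bracket_r3 only 4 to 6 are there at a start; the rules pass over those that are not, and their reading is None.
At some moment in a run one of bracket_l1, bracket_l2, bracket_l3, bracket_r1, bracket_r2, bracket_r3 may be knocked a few centimetres aside while the robot is not near it.
Once in a run the grip may slacken for a moment while it holds something.
It also fails if it takes over 210 s, if anything falls off the work surface, if the arm or the gripper's body presses on something with over 40 N, if the wrist force passes 120 N, or if a joint passes its speed limit or range.

## Robot

A 6-joint arm with a two-finger parallel gripper is mounted at the origin on the work surface. World frame = base frame: x ahead of the robot, y to its left, z up, the work surface at z = 0. Lengths are in m, angles in rad, forces in N, time in s.
With the tool pointing down it reaches from about 0.35 to 0.975 m from the base axis. Payload 4.9 kg.
Tool frame: the origin (TCP) lies midway between the tips of the shut fingers; the grasp point (between the pads) lies 19 mm behind it; z points along the fingers, y is the direction in which the jaws open and shut (so a half turn about z gives the same grasp; the last joint's range is limited). The gripper opens to 85 mm and grips with 20 to 120 N. Pads are 22 mm wide; open, the fingers measure 114 mm over their backs; the gripper's body (76 mm by 85 mm) begins 54 mm behind the grasp point. The pads swing forward as they close: fully open they stand 13 mm farther back than shut.
Start: joints at [1.207, 0.053, 1.613, -0, 1.476, -0.119], TCP at [0.151, 0.606, 0.231] pointing down, gripper open.
Joint ranges: [-3.01, 3.01], [-1.01, 2.22], [0.06, 2.58], [-1.02, 4.17], [0.09, 2.62], [-3.14, 3.14]. Speed limits (rad/s): [2.57, 2.57, 3.14, 3.14, 3.14, 3.14].

## Interface

Orientations are given as a rotation vector (axis times angle).
In Python, from station import ctrl gives the robot as it stands.
- The arm moves only by the shell command python3 -m jog 'ROWS' [FORCE]. ROWS is JSON, one flat list of numbers, 7 for each row, row after row: the opening, from 0 (shut) to 1 (fully open), then the shift along the tool's x, y, z in m, then the turn, a rotation vector about the tool's x, y, z in degrees. A call has 1 to 10 rows; each row shifts and turns the commanded pose from where the row before left it, along the tool's axes as they then stand; what a row does not reach is not made up. A row lasts 1/8 s, in which the tool goes at most 62.5 mm and 10.7 degrees, less where a joint would pass 70% of its speed; a pose out of reach is approached as far as the arm can. A call with a gripper value outside its range is refused whole. The fingers move at their own pace and stop on an object; FORCE is the grip in N (left out, the last holds). Time passes only in rows, so rows that do not move let the fingers close. It gives the time, the measured TCP pose, the force and the opening at its end, in the units of the state.
- ctrl.get_obs(): the state, without advancing time (a new reading comes with each control period).
- ctrl.get_image(name): name is "scene" or "top" or "wrist"; returns a dict with "image" (400x640x3 uint8, blue, green, red), "camera_matrix" (3x3 intrinsics, pixels), "rvec" (rotation vector, rad) and "tvec" (3), from world to camera coordinates, as OpenCV has them; the wrist camera has in their place "mount" (4x4, takes a point from camera to tool coordinates, whose origin is the TCP and whose axes are the flange's). Camera axes: x right, y down, z forward; pixel columns grow to the right and rows downward; lengths in m; the calibration is good to about 2 mm. A picture is of the moment at which its call begins: read the wrist's pose just before it. There is no depth.
- ctrl.finish_job(): hands the job in, once; it reports no verdict.
Trained networks look in a picture, given as the dict that the camera call returned (one of the last four; its "shot" number tells which), for a name from the list of things; names that differ only in an ending like _2 or _b are one class to them, and where a whole thing is asked for, a point or a joint stands for the part that bears it (a point fixed in the world has none). Each returns a list of dicts, best first, with "p" (0 to 1); they miss things now and then, are a little off and sometimes report something else, mostly with a low value. They report only what shows in the picture. A call takes as long as a camera call. They do not tell look-alikes from the thing itself.
- ctrl.boxes_of(target, picture): "box" ([centre column, centre row, width, height] in pixels, round what is visible of it).
The state is a dict: "t": time; "q": joint angles; "dq": joint speeds; "effort": joint torques, N m; "tool_pos": TCP position; "tool_rot": TCP orientation; "contact_force": force on the tool from outside, world axes, zero at the start; "wrist_torque": the same for the moment, N m; "opening": finger opening in m.
Only numpy, scipy, OpenCV 4.12 (cv2) and the standard library are available. Lean on these libraries where they do the work, as an engineer would, in place of code of your own. Each camera call takes 0.05 s, during which the arm holds its last target. There are 200 camera calls.

## Working session

There is one attempt and no reset: what is moved stays moved. The work goes in short steps, Python scripts to look and compute and a shell command to move; the robot and the scene stay as the last step left them, time stands still between calls to the robot, and variables do not carry over. Pictures are saved under pics/ and viewed, about 12 in all and at most 16, crops included, and the job is handed in when it is done.

```bash
ls; mkdir -p pics; python3 - <<'E'
from station import ctrl
import cv2,pickle
o=ctrl.get_obs();print({k:(v if not hasattr(v,'tolist') else v.tolist()) for k,v in o.items()})
for n in ("top","scene"):
    p=ctrl.get_image(n);cv2.imwrite(f"pics/{n}0.png",p["image"]);print(n,p["camera_matrix"],p["rvec"],p["tvec"])
    pickle.dump(p,open(f"{n}0.pkl","wb"))
    for t in ("case","cover","bracket_l1","bracket_r1","mat"):
        print(t,[(round(d["p"],2),[round(x) for x in d["box"]]) for d in ctrl.boxes_of(t,p)])
E
```

```text
pics
{'t': 0.0, 'q': [1.206990519725506, 0.05334744899678931, 1.6143243723942915, -9.029276391221812e-06, 1.4760013947539306, -0.1190128046080148], 'dq': [-0.0001018915604873475, -0.0002462293816044189, -0.001003410233330122, -0.00032383142335434996, 0.0010819578190043497, 0.001442509110563409], 'effort': [-0.001751551462803036, -39.3661093711853, -37.01836109161377, -0.00019000728116225218, 0.006932782125659287, 2.877634344145008e-06], 'tool_pos': [0.15125381713496705, 0.6057654380963469, 0.23005071567894486], 'tool_rot': [-0.38349938612032597, -3.117603620322144, 0.003176251147860798], 'contact_force': [-0.11100702518611723, 0.6243466573690771, -0.19975331529967258], 'wrist_torque': [0.037983269662964614, 0.023705880419847357, 0.015214288391731761], 'opening': 0.08530213810999218}
top [[500.86320026   0.         310.94675671]
 [  0.         500.86320026 196.46070487]
 [  0.           0.           1.        ]] [ 2.11454388 -2.17473458  0.1107779 ] [0.05031147 0.46711351 1.45654832]
case [(0.95, [315, 181, 84, 87])]
cover [(0.96, [430, 183, 80, 80])]
bracket_l1 [(0.72, [216, 168, 22, 20]), (0.56, [174, 130, 16, 18])]
bracket_r1 [(0.71, [229, 286, 15, 20]), (0.57, [188, 195, 23, 20]), (0.52, [197, 246, 27, 21])]
mat [(0.56, [216, 188, 84, 74])]
scene [[396.2283443    0.         322.91889779]
 [  0.         396.2283443  192.86180362]
 [  0.           0.           1.        ]] [ 0.94900392  2.28980189 -1.22969521] [ 0.30956742 -0.13586652  1.41286577]
case [(0.72, [312, 212, 115, 89])]
cover [(0.69, [241, 172, 77, 40])]
bracket_l1 [(0.81, [345, 307, 29, 33]), (0.62, [386, 284, 25, 22]), (0.6, [412, 261, 22, 28]), (0.58, [403, 354, 32, 39])]
bracket_r1 [(0.95, [464, 245, 24, 23]), (0.86, [442, 280, 27, 32]), (0.82, [453, 208, 22, 20]), (0.6, [367, 258, 19, 25])]
mat [(0.8, [406, 283, 136, 101]), (0.19, [410, 221, 58, 35])]
```

```bash
python3 - <<'E'
import cv2
a=cv2.imread("pics/top0.png");
c=cv2.resize(a[80:330,120:500],None,fx=2.1,fy=2.1,interpolation=cv2.INTER_CUBIC);cv2.imwrite("pics/top0c.png",c)
E
```

```text
(no output)
```

View pics/top0c.png

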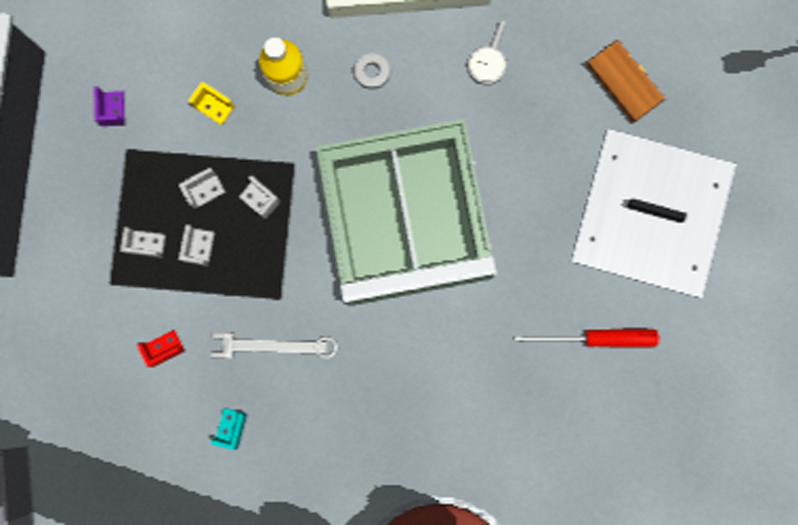

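View pics/scene0.png

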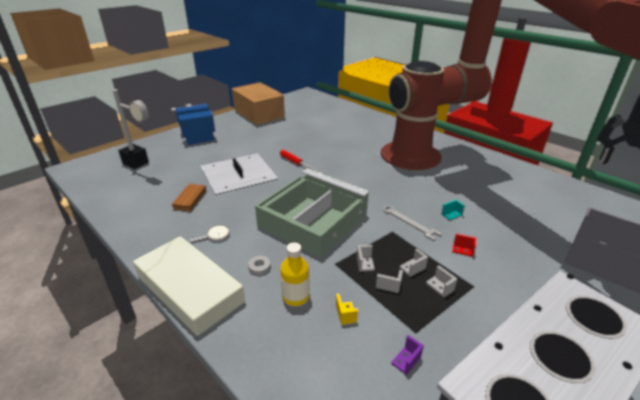

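Top view crop: four grey brackets stand on the mat at crop (202,187), (259,196), (143,242) and (196,246). The purple (110,107), yellow (211,103), red (161,348) and turquoise (229,428) ones off the mat are look-alikes. The case is at (405,210) with its lip on the robot's side, and the cover is at (655,212). Next I'll measure positions.

```bash
cat > h.py <<'E'
import numpy as np,cv2,pickle
from scipy.spatial.transform import Rotation as R
from station import ctrl
def cam(p,obs=None):
    "K, R (cam->world), camera centre"
    K=np.array(p["camera_matrix"])
    if "mount" in p:
        M=np.array(p["mount"]);T=np.eye(4);T[:3,:3]=R.from_rotvec(obs["tool_rot"]).as_matrix();T[:3,3]=obs["tool_pos"]
        W=T@M;return K,W[:3,:3],W[:3,3]
    r=cv2.Rodrigues(np.array(p["rvec"],float))[0];return K,r.T,-r.T@np.array(p["tvec"],float).ravel()
def px2w(c,uv,z):
    K,r,o=c;d=r@np.linalg.inv(K)@np.array([uv[0],uv[1],1.]);return o+d*(z-o[2])/d[2]
def w2px(c,P):
    K,r,o=c;q=(np.atleast_2d(P)-o)@r@K.T;return q[:,:2]/q[:,2:]
def shot(n,f):
    o=ctrl.get_obs();p=ctrl.get_image(n);cv2.imwrite(f"pics/{f}.png",p["image"]);pickle.dump((p,o),open(f"{f}.pkl","wb"));return p,o
def yawframe(x,y,yaw,z=0):
    T=np.eye(4);T[:3,:3]=R.from_euler('z',yaw,degrees=True).as_matrix();T[:3,3]=[x,y,z];return T
def tf(T,P): return np.atleast_2d(P)@T[:3,:3].T+T[:3,3]
def go(pos,yaw=None,o=None,Rt=None):
    """print tool-axis turn (deg) then shift after the turn, to bring TCP to pos; yaw = world direction of tool x (deg), pointing down"""
    o=o or ctrl.get_obs();A=R.from_rotvec(o["tool_rot"])
    if Rt is None:
        if yaw is None: B=A
        else:
            c,s=np.cos(np.radians(yaw)),np.sin(np.radians(yaw));B=R.from_matrix(np.array([[c,s,0],[s,-c,0],[0,0,-1.]]))
    else: B=Rt
    turn=(A.inv()*B).as_rotvec(degrees=True);sh=B.inv().apply(np.array(pos)-o["tool_pos"])
    print("turn deg",turn.round(2),"then shift mm",(1000*sh).round(1))
def st():
    o=ctrl.get_obs();m=R.from_rotvec(o["tool_rot"]).as_matrix()
    print("t %.2f"%o["t"],"pos",np.round(o["tool_pos"],4),"x-axis yaw %.1f"%np.degrees(np.arctan2(m[1,0],m[0,0])),"down",m[:,2].round(3),"F",np.round(o["contact_force"],1),"open %.4f"%o["opening"])
E
python3 - <<'E'
from h import *
st()
p=pickle.load(open("top0.pkl","rb"));c=cam(p);print(c[2])
f=lambda u,v:(u/2.1+120,v/2.1+80)
for n,uv,z in [("b1",(202,187),.02),("b2",(259,196),.02),("b3",(143,242),.02),("b4",(196,246),.02),("caseFL",(317,150),.069),("caseFR",(465,122),.069),("lipL",(342,299),.078),("lipR",(495,272),.078),("ribL",(626,204),.035),("ribR",(686,217),.035),
 ("c1",(608,130),.005),("c2",(736,163),.005),("c3",(702,298),.005),("c4",(573,263),.005),("mat",(203,225),.003),("bottle",(281,75),.1)]:
    print(n,px2w(c,f(*uv),z).round(3)[:2])
o=ctrl.get_obs()
p,o=shot("wrist","w0");print(p["mount"],p["camera_matrix"])
E
```

```text
t 0.60 pos [0.1515 0.6064 0.2313] x-axis yaw 166.0 down [ 0.  0. -1.] F [-0.1  0.1 -1.6] open 0.0854
[0.27993777 0.00483287 1.50461649]
b1 [0.562 0.322]
b2 [0.546 0.24 ]
b3 [0.484 0.407]
b4 [0.476 0.331]
caseFL [0.6  0.15]
caseFR [ 0.633 -0.058]
lipL [0.39  0.118]
lipR [ 0.421 -0.091]
ribL [ 0.516 -0.281]
ribR [ 0.495 -0.364]
c1 [ 0.63  -0.267]
c2 [ 0.576 -0.448]
c3 [ 0.383 -0.387]
c4 [ 0.438 -0.207]
mat [0.509 0.324]
bottle [0.7   0.195]
[[ 1.22455695e-04 -9.63285741e-01 -2.68478240e-01  6.75724596e-02]
 [ 9.99999774e-01 -5.95041831e-05  6.69608080e-04  4.85921687e-04]
 [-6.60999494e-04 -2.68478261e-01  9.63285516e-01 -1.42708615e-01]
 [ 0.00000000e+00  0.00000000e+00  0.00000000e+00  1.00000000e+00]] [[331.77233842   0.         319.62860545]
 [  0.         331.77233842 204.43420996]
 [  0.           0.           1.        ]]
```

View pics/w0.png

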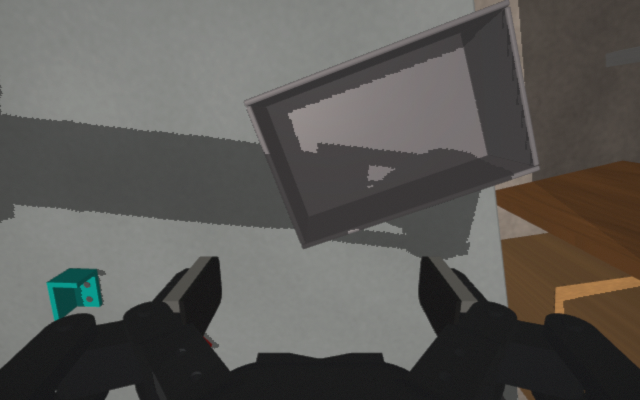

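The wrist view has tool +x up and tool +y to the right. It shows the bench left of the robot with an empty bin at (390,130), and no brackets. I'll move above the mat.

```bash
python3 -c "
from h import *
go([.52,.325,.30],180)"
```

```text
turn deg [ 1.000e-02  0.000e+00 -1.402e+01] then shift mm [-368.5 -281.4  -68.6]
```

```bash
python3 -m jog '[1,0,0,-0.035,0,0,-7, 1,0,0,-0.034,0,0,-7, 1,-0.046,-0.035,0,0,0,0, 1,-0.046,-0.035,0,0,0,0, 1,-0.046,-0.035,0,0,0,0, 1,-0.046,-0.035,0,0,0,0, 1,-0.046,-0.035,0,0,0,0, 1,-0.046,-0.035,0,0,0,0, 1,-0.046,-0.035,0,0,0,0, 1,-0.046,-0.036,0,0,0,0]' 40; python3 - <<'E'
from h import *
st();p,o=shot("wrist","w1");c=cam(p,o)
for t in ("bracket_l1","bracket_r1"):
    print(t,[(round(d["p"],2),[round(x) for x in d["box"]],px2w(c,d["box"][:2],.015).round(3)[:2].tolist()) for d in ctrl.boxes_of(t,p)])
cv2.imwrite("pics/w1c.png",cv2.resize(p["image"][0:330,100:540],None,fx=1.8,fy=1.8,interpolation=cv2.INTER_CUBIC))
E
```

```text
t: 1.9
tool_pos: [0.5207, 0.3239, 0.3006]
tool_rot: [0.001, 3.141, 0.001]
contact_force: [0.4, 0.6, 0.2]
opening: 0.0851
t 1.90 pos [0.5207 0.3239 0.3006] x-axis yaw 180.0 down [ 0.  0. -1.] F [0.4 0.6 0.2] open 0.0851
bracket_l1 [(0.72, [312, 285, 42, 44], [0.693, 0.313]), (0.67, [318, 198, 42, 44], [0.564, 0.323]), (0.3, [40, 312, 40, 46], [0.737, -0.087])]
bracket_r1 [(0.84, [255, 188, 50, 52], [0.55, 0.239]), (0.78, [388, 140, 49, 36], [0.488, 0.411]), (0.78, [373, 17, 55, 34], [0.347, 0.386]), (0.41, [319, 199, 41, 42], [0.566, 0.324])]
```

View pics/w1c.png

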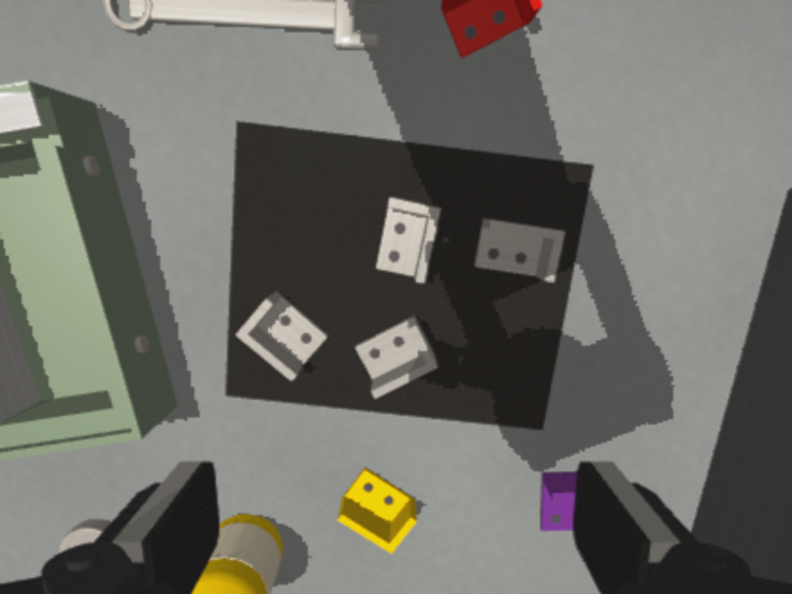

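The crop shows the four grey brackets on the mat at (408,240), (519,248), (281,336) and (396,357). The red, yellow and purple look-alikes lie off the mat, and the bottle is at (240,560). I'll enlarge the four grey ones.

```bash
python3 - <<'E'
import pickle,cv2
p,o=pickle.load(open("w1.pkl","rb"))
im=cv2.resize(p["image"][105:230,222:422],None,fx=4,fy=4,interpolation=cv2.INTER_CUBIC)
cv2.imwrite("pics/w1d.png",cv2.convertScaleAbs(im,alpha=1.25))
E
```

```text
(no output)
```

View pics/w1d.png

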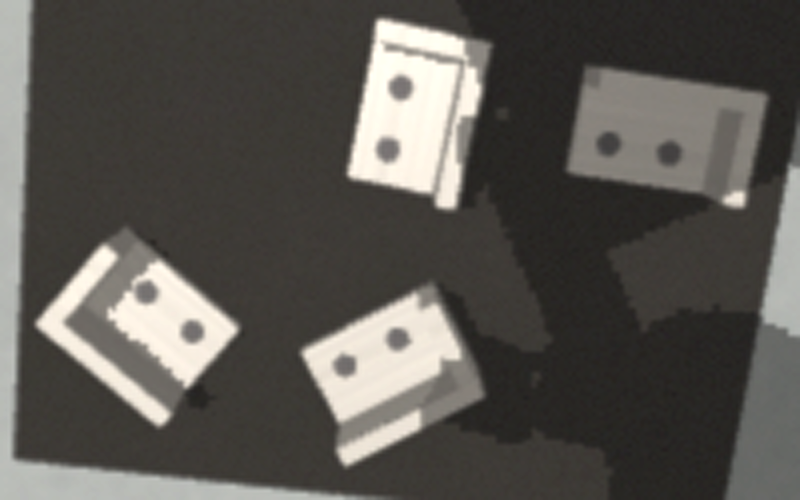

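```bash
cat > fit.py <<'E'
from h import *
from scipy.optimize import minimize
def box(x0,x1,y0,y1,z0,z1): return np.array([[x,y,z] for x in(x0,x1) for y in(y0,y1) for z in(z0,z1)])/1000.
def parts(h):
    s=-1 if h=='L' else 1;cx=sorted((19*s,25*s))
    return [box(-25,25,-17,17,0,6),box(-25,25,11,17,0,36),box(cx[0],cx[1],-17,17,0,36)]
S=4
def render(c,P,T,roi):
    x0,y0,w,h=roi;m=np.zeros((h*S,w*S),np.uint8)
    for b in P:
        q=(w2px(c,tf(T,b))-[x0,y0]+.5)*S-.5
        cv2.fillConvexPoly(m,cv2.convexHull((q*16).round().astype(np.int32)),255,shift=4)
    return m
def fit(c,im,ctr,z0,mask=None,rad=40,thr=80,hands="LR"):
    "ctr: world xy guess -> best (iou,x,y,yaw) for each hand"
    u=w2px(c,[[ctr[0],ctr[1],z0+.015]])[0];x0,y0=[int(v)-rad for v in u];x0=max(x0,0);y0=max(y0,0)
    sub=im[y0:y0+2*rad,x0:x0+2*rad];h,w=sub.shape[:2];roi=(x0,y0,w,h)
    g=cv2.resize(cv2.cvtColor(sub,cv2.COLOR_BGR2GRAY),None,fx=S,fy=S,interpolation=cv2.INTER_CUBIC)
    M=(g>thr).astype(np.uint8)
    M=cv2.morphologyEx(M,cv2.MORPH_CLOSE,np.ones((9,9),np.uint8))
    n,lab,stt,cen=cv2.connectedComponentsWithStats(M)
    d=[(np.hypot(*(cen[i]-(u-[x0,y0])*S)) if stt[i,4]>400 else 1e9) for i in range(n)];d[0]=1e9
    M=(lab==int(np.argmin(d)));g0=px2w(c,cen[int(np.argmin(d))]/S+[x0,y0],z0+.015)
    out={}
    for H in hands:
        P=parts(H)
        def cost(v):
            r=render(c,P,yawframe(v[0]/1000,v[1]/1000,v[2],z0),roi)>0
            return 1-(r&M).sum()/(r|M).sum()
        best=None
        C=sorted((cost([g0[0]*1000,g0[1]*1000,a]),a) for a in range(0,360,15))
        for _,a in C[:8]:
            v0=np.array([g0[0]*1000,g0[1]*1000,a]);s=minimize(cost,v0,method='Nelder-Mead',options=dict(initial_simplex=[v0,v0+[6,0,0],v0+[0,6,0],v0+[0,0,12]],xatol=.1,fatol=1e-4))
            if best is None or s.fun<best.fun:best=s
        out[H]=(round(1-best.fun,3),*np.round(best.x*[1,1,1],1))
    return out,g.copy(),M,roi
E
python3 - <<'E'
from fit import *
p,o=pickle.load(open("w1.pkl","rb"));c=cam(p,o)
for n,cx in dict(A=(.50,.34),B=(.488,.411),C=(.55,.239),D=(.564,.323)).items():
    q=px2w(c,{"A":(222+415/4,105+115/4),"B":(222+670/4,105+135/4),"C":(222+140/4,105+330/4),"D":(222+395/4,105+375/4)}[n],.015)
    r,_,M,roi=fit(c,p["image"],q[:2],.003);print(n,r,M.sum())
E
```

```text
A {'L': (np.float64(0.958), np.float64(478.4), np.float64(331.4), np.float64(348.1)), 'R': (np.float64(0.941), np.float64(477.3), np.float64(331.7), np.float64(348.2))} 19433
B {'L': (np.float64(0.857), np.float64(484.9), np.float64(409.5), np.float64(259.9)), 'R': (np.float64(0.904), np.float64(485.4), np.float64(409.6), np.float64(81.3))} 18435
C {'L': (np.float64(0.96), np.float64(545.4), np.float64(242.1), np.float64(228.0)), 'R': (np.float64(0.969), np.float64(546.1), np.float64(242.9), np.float64(228.5))} 21519
D {'L': (np.float64(0.978), np.float64(561.8), np.float64(323.1), np.float64(298.1)), 'R': (np.float64(0.915), np.float64(561.8), np.float64(323.4), np.float64(297.7))} 19222
```

A and D fit as left-hand, C as right-hand, and B looks right-hand but is shaded, so I'll look closer there first. I'll swing over B for a near look.

```bash
cat >> fit.py <<'E'
def grasp(v,H,z=.014,half=False):
    x,y,a=v[-3:];T=yawframe(x/1000,y/1000,a);g=tf(T,[[.003 if H=='L' else -.003,.014,0]])[0];g[2]=z
    return g,a+(180 if half else 0)
E
python3 - <<'E'
from fit import *
g,a=grasp((485.4,409.6,81.3),'R',.19);print(g,a);go(g,a)
E
```

```text
[0.4711073  0.40875217 0.19      ] 81.3
turn deg [-4.000e-02 -1.000e-02  9.843e+01] then shift mm [ 76.9 -62.2 109.9]
```

```bash
python3 -m jog '[0.5,0,0,0,0,0,10, 0.5,0,0,0,0,0,10, 0.5,0,0,0,0,0,10, 0.5,0,0,0,0,0,10, 0.5,0,0,0,0,0,10, 0.5,0,0,0,0,0,10, 0.5,0,0,0,0,0,10, 0.5,0,0,0,0,0,10, 0.5,0,0,0,0,0,10, 0.5,0,0,0,0,0,8.4]' 40; python3 -m jog '[0.5,0.038,-0.031,0,0,0,0, 0.5,0.039,-0.031,0,0,0,0, 0.5,0,0,0.055,0,0,0, 0.5,0,0,0.055,0,0,0, 0.5,0,0,0,0,0,0]'; cat > look.py <<'E'
from fit import *
import sys
f,H,x,y=sys.argv[1],sys.argv[2],float(sys.argv[3]),float(sys.argv[4])
thr=int(sys.argv[5]) if len(sys.argv)>5 else 80
st();p,o=shot("wrist",f);c=cam(p,o)
r,g,M,roi=fit(c,p["image"],(x,y),.003,rad=70,thr=thr,hands=H)
for k,v in r.items():
    print(k,[float(t) for t in v]);G,a=grasp(v,k)
    for d in (0,180): go(G,a+d,o)
k=max(r,key=lambda k:r[k][0]);e=cv2.Canny(render(c,parts(k),yawframe(r[k][1]/1000,r[k][2]/1000,r[k][3],.003),roi),50,150)
im=cv2.cvtColor(g,cv2.COLOR_GRAY2BGR);im2=im.copy();im2[e>0]=(0,0,255)
cv2.imwrite(f"pics/{f}f.png",cv2.resize(np.hstack([im,im2]),None,fx=.7,fy=.7))
E
python3 look.py b1 LR .485 .41
```

```text
t: 3.3
tool_pos: [0.5182, 0.3264, 0.3005]
tool_rot: [-2.382, -2.048, -0.0]
contact_force: [0.1, -1.4, -0.4]
opening: 0.0426
t: 3.92
tool_pos: [0.4651, 0.4093, 0.1844]
tool_rot: [-2.376, -2.053, 0.018]
contact_force: [0.1, -0.6, 0.3]
opening: 0.0427
t 3.92 pos [0.4651 0.4093 0.1844] x-axis yaw 81.7 down [-0.01  -0.006 -1.   ] F [ 0.1 -0.6  0.3] open 0.0427
L [0.865, 484.4, 408.7, 260.4]
turn deg [  -0.69   -0.77 -178.72] then shift mm [  0.4 -33.2 170.4]
turn deg [-0.49  0.44  1.28] then shift mm [ -0.4  33.2 170.4]
R [0.962, 485.1, 408.2, 81.7]
turn deg [-0.5   0.44 -0.02] then shift mm [ -1.2   6.  170.4]
turn deg [  0.68   0.78 179.97] then shift mm [  1.2  -6.  170.4]
```

View pics/b1f.png

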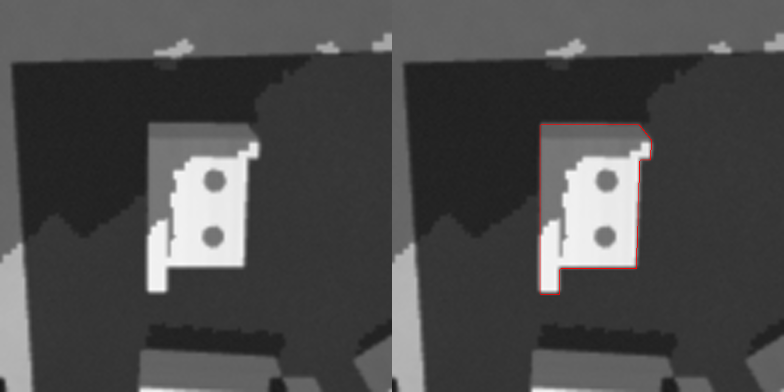

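The enlarged crop confirms B is right-hand: back on the left, foot to the right and cheek at the top, and the outline fits. I'll grasp it.

```bash
python3 -m jog '[0.4,-0.001,0.006,0,-0.5,0.4,0, 0.4,0,0,0.055,0,0,0, 0.4,0,0,0.055,0,0,0, 0.4,0,0,0.04,0,0,0, 0.4,0,0,0.02,0,0,0, 0.4,0,0,0,0,0,0, 0,0,0,0,0,0,0, 0,0,0,0,0,0,0, 0,0,0,0,0,0,0, 0,0,0,0,0,0,0]' 60;python3 -c "
from h import *
st()"
```

```text
t: 5.22
tool_pos: [0.4785, 0.4108, 0.0234]
tool_rot: [2.377, 2.051, 0.025]
contact_force: [-1.6, -0.8, 6.3]
opening: 0.0042
t 5.22 pos [0.4785 0.4108 0.0234] x-axis yaw 81.6 down [ 0.014  0.008 -1.   ] F [-1.6 -0.8  6.3] open 0.0042
```

```bash
python3 -m jog '[0,0,0,0,0,0,0, 0,0,0,0,0,0,0, 0,0,0,0,0,0,0]'; python3 - <<'E'
from h import *
st();shot("wrist","b2")
E
```

```text
t: 5.6
tool_pos: [0.4785, 0.4109, 0.0234]
tool_rot: [2.377, 2.051, 0.025]
contact_force: [-0.4, -0.3, 7.1]
opening: 0.0041
t 5.60 pos [0.4785 0.4109 0.0234] x-axis yaw 81.6 down [ 0.014  0.008 -1.   ] F [-0.4 -0.3  7.1] open 0.0041
```

View pics/b2.png

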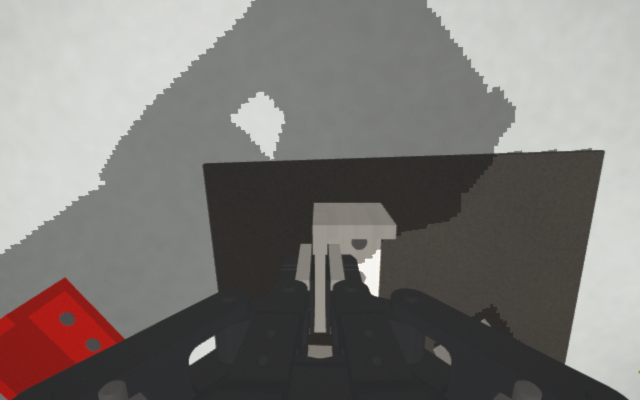

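The picture shows the back held between the pads, but high up. The earlier reading came before the arm had settled. I'll reopen a little, level and centre the tool, go lower and regrip.

```bash
python3 -m jog '[0.3,0,0,0,0,0,0, 0.3,0,0,0,0,0,0, 0.3,0,-0.006,0,0.7,-0.6,0, 0.3,0,0,0.009,0,0,0, 0.3,0,0,0,0,0,0, 0.3,0,0,0,0,0,0, 0,0,0,0,0,0,0, 0,0,0,0,0,0,0, 0,0,0,0,0,0,0, 0,0,0,0,0,0,0]' 60;python3 -c "
from h import *
st()"
```

```text
t: 6.9
tool_pos: [0.471, 0.4106, 0.0116]
tool_rot: [-2.378, -2.052, 0.007]
contact_force: [0.6, 0.5, 1.2]
opening: 0.0053
t 6.90 pos [0.471  0.4106 0.0116] x-axis yaw 81.6 down [-0.003 -0.003 -1.   ] F [0.6 0.5 1.2] open 0.0053
```

```bash
python3 -m jog '[0,0,0,-0.03,0,0,0, 0,0,0,-0.06,0,0,0, 0,0,0,-0.06,0,0,0, 0,0,0,-0.06,0,0,0, 0,0,0,-0.03,0,0,0, 0,0,0,0,0,0,0, 0,0,0,0,0,0,0]'; python3 -c "
from h import *
st();go([.46,.03,.25],8.7)"
```

```text
t: 7.78
tool_pos: [0.4708, 0.4104, 0.2484]
tool_rot: [-2.378, -2.052, 0.014]
contact_force: [0.3, -0.5, -2.3]
opening: 0.0051
t 7.78 pos [0.4708 0.4104 0.2484] x-axis yaw 81.6 down [-0.007 -0.005 -1.   ] F [ 0.3 -0.5 -2.3] open 0.0051
turn deg [-0.09  0.54 72.87] then shift mm [-68.2 374.4  -1.6]
```

```bash
python3 -m jog '[0,0,0,0,0,0,9.1, 0,0,0,0,0,0,9.1, 0,0,0,0,0,0,9.1, 0,0,0,0,0,0,9.1, 0,0,0,0,0,0,9.1, 0,0,0,0,0,0,9.1, 0,0,0,0,0,0,9.1, 0,0,0,0,0,0,9.1]';python3 -m jog '[0,-0.009,0.053,0,0,0,0, 0,-0.01,0.053,0,0,0,0, 0,-0.01,0.053,0,0,0,0, 0,-0.01,0.053,0,0,0,0, 0,-0.01,0.053,0,0,0,0, 0,-0.01,0.053,0,0,0,0, 0,-0.01,0.054,0,0,0,0, 0,0,0,0,0,0,0, 0,0,0,0,0,0,0, 0,0,0,0,0,0,0]'; python3 - <<'E'
from h import *
st();p,o=shot("wrist","c1")
E
```

```text
t: 8.78
tool_pos: [0.4705, 0.4102, 0.2471]
tool_rot: [3.127, 0.232, -0.015]
contact_force: [0.6, 0.5, -2.0]
opening: 0.0049
t: 10.02
tool_pos: [0.4599, 0.034, 0.2512]
tool_rot: [3.13, 0.243, -0.01]
contact_force: [0.3, 0.3, -1.1]
opening: 0.0046
t 10.03 pos [0.4599 0.034  0.2512] x-axis yaw 8.9 down [-0.006 -0.002 -1.   ] F [ 0.3  0.3 -1.1] open 0.0046
```

View pics/c1.png

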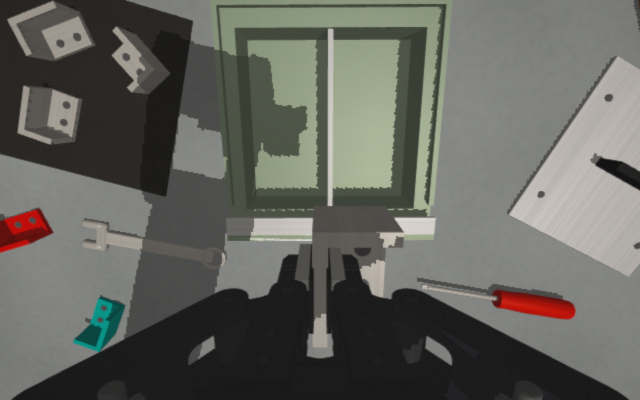

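The view shows the bracket still held, with the case square to the camera: opening corners (236,28) and (427,27), lip edge (227,218) to (436,218). I'll fit the case pose.

```bash
python3 - <<'E'
from h import *
from scipy.optimize import least_squares
p,o=pickle.load(open("c1.pkl","rb"));c=cam(p,o)
pts=np.array([[96,87.5,60],[96,-87.5,60],[-80,105,78],[-80,-105,78],[96,0,58]])/1000
uv=np.array([[236,28],[427,27],[227,218],[436,218],[330.5,29]])
f=lambda v:(w2px(c,tf(yawframe(*v),pts))-uv).ravel()
s=least_squares(f,[.504,.029,8.7],x_scale=[.01,.01,1]);print(s.x,s.fun.round(1))
f=lambda v:(w2px(c,tf(yawframe(v[0],v[1],v[2],v[3]),pts))-uv).ravel()
print(least_squares(f,[.504,.029,8.7,0],x_scale=[.01,.01,1,.01]).x)
# top cam consistency
pt=pickle.load(open("top0.pkl","rb"));ct=cam(pt)
u=w2px(ct,tf(yawframe(*s.x),np.array([[118,105,69],[118,-105,69],[-104,105,78],[-104,-105,78]])/1000));print(((u-[120,80])*2.1).round(0).tolist(),"seen (317,150),(465,122),(342,299),(495,272)")
T=yawframe(*s.x)
for n,q in dict(R1=(50,-45),R2=(-25,-45),L1=(50,45),L2=(-25,45)).items():
    P=tf(T,[[q[0]/1000,q[1]/1000,.0145]])[0];print(n,P.round(4));
    if n=="R1":go(P,s.x[2],o)
E
```

```text
[0.50619809 0.03015094 9.1760273 ] [-1.   0.3  0.8  0.2 -0.8  0.8  0.2 -0.3  0.8 -0.7]
[ 5.06311320e-01  3.01190569e-02  9.17638992e+00 -1.42358065e-03]
[[315.0, 146.0], [463.0, 118.0], [343.0, 301.0], [495.0, 272.0]] seen (317,150),(465,122),(342,299),(495,272)
R1 [ 0.5627 -0.0063  0.0145]
turn deg [ 0.09  0.36 -0.3 ] then shift mm [ 95.1  56.2 236.7]
R2 [ 0.4887 -0.0183  0.0145]
L1 [0.5484 0.0825 0.0145]
L2 [0.4743 0.0706 0.0145]
```

```bash
python3 -m jog '[0,0.047,0.028,0,0,0.3,0, 0,0.048,0.028,0,0,0,0, 0,0,0,0.06,0,0,0, 0,0,0,0.06,0,0,0, 0,0,0,0.06,0,0,0, 0,0,0,0.04,0,0,0, 0,0,0,0.012,0,0,0, 0,0,0,0,0,0,0, 0,0,0,0,0,0,0]';python3 -c "
from h import *
st();go([.5627,-.0063,.0145],9.2)"
```

```text
t: 11.2
tool_pos: [0.5651, -0.0084, 0.023]
tool_rot: [3.129, 0.241, 0.009]
contact_force: [0.2, -0.3, 0.1]
opening: 0.0048
t 11.20 pos [ 0.5651 -0.0084  0.023 ] x-axis yaw 8.8 down [ 0.006 -0.003 -1.   ] F [ 0.2 -0.3  0.1] open 0.0048
turn deg [ 0.21 -0.3  -0.39] then shift mm [-2.1 -2.5  8.5]
```

```bash
python3 -m jog '[0,0,0,0.006,0,0,0, 0,0,0,0,0,0,0, 0,0,0,0,0,0,0, 0.1,0,0,0,0,0,0, 0.2,0,0,0,0,0,0, 0.25,0,0,0,0,0,0, 0.25,0,0,0,0,0,0, 0.25,0,0,-0.03,0,0,0, 0.25,0,0,-0.06,0,0,0, 0.25,0,0,-0.06,0,0,0]';python3 -c "
from h import *
st();go([.43,.27,.22],168)"
```

```text
t: 12.45
tool_pos: [0.5622, -0.008, 0.1654]
tool_rot: [3.13, 0.24, -0.0]
contact_force: [0.8, -0.8, 0.4]
opening: 0.0212
t 12.45 pos [ 0.5622 -0.008   0.1654] x-axis yaw 8.8 down [-0.    -0.002 -1.   ] F [ 0.8 -0.8  0.4] open 0.0212
turn deg [  -0.      0.16 -159.23] then shift mm [187.1 244.5 -54.6]
```

```bash
python3 -c "
from h import *
go([.484,.3445,.19],-12)"
```

```text
turn deg [ 0.11  0.   20.77] then shift mm [-149.8 -328.6  -24.6]
```

```bash
python3 -m jog '[0.4,0,0,-0.0246,0,0,10.4, 0.4,0,0,0,0,0,10.4, 0.4,-0.025,-0.055,0,0,0,0, 0.4,-0.025,-0.055,0,0,0,0, 0.4,-0.025,-0.055,0,0,0,0, 0.4,-0.025,-0.055,0,0,0,0, 0.4,-0.025,-0.055,0,0,0,0, 0.4,-0.025,-0.054,0,0,0,0, 0.4,0,0,0,0,0,0, 0.4,0,0,0,0,0,0]'; python3 -m jog '[0.4,0,0,0,0,0,0, 0.4,0,0,0,0,0,0]'; python3 look.py a1 LR .478 .331
```

```text
t: 13.7
tool_pos: [0.4844, 0.3448, 0.1879]
tool_rot: [3.122, -0.328, 0.002]
contact_force: [-0.5, 0.1, -0.1]
opening: 0.0339
t: 13.95
tool_pos: [0.4851, 0.3438, 0.1882]
tool_rot: [3.122, -0.332, 0.002]
contact_force: [0.6, -0.4, 0.6]
opening: 0.0341
t 13.95 pos [0.4851 0.3438 0.1882] x-axis yaw -12.1 down [ 0.001 -0.002 -1.   ] F [ 0.6 -0.4  0.6] open 0.0341
L [0.962, 478.1, 331.8, 348.1]
turn deg [ 0.11 -0.1  -0.24] then shift mm [ -1.4  -0.8 174.2]
turn deg [-1.6000e-01 -1.7000e-01  1.7976e+02] then shift mm [  1.4   0.8 174.2]
R [0.949, 478.3, 332.8, 169.4]
turn deg [-1.5000e-01 -1.7000e-01  1.7846e+02] then shift mm [  1.7 -26.1 174.2]
turn deg [ 0.11 -0.1  -1.54] then shift mm [ -1.7  26.1 174.2]
```

```bash
python3 -m jog '[0.4,-0.0014,-0.001,0.05,0,0,0, 0.4,0,0,0.05,0,0,0, 0.4,0,0,0.05,0,0,0, 0.4,0,0,0.025,0,0,0, 0.4,0,0,0,0,0,0, 0.4,0,0,0,0,0,0, 0,0,0,0,0,0,0, 0,0,0,0,0,0,0, 0,0,0,0,0,0,0, 0,0,0,0,0,0,0]' 60;python3 -c "
from h import *
st()"
```

```text
t: 15.25
tool_pos: [0.4843, 0.3461, 0.0141]
tool_rot: [3.123, -0.329, 0.004]
contact_force: [0.1, -1.7, 5.1]
opening: 0.0047
t 15.25 pos [0.4843 0.3461 0.0141] x-axis yaw -12.0 down [ 0.002 -0.002 -1.   ] F [ 0.1 -1.7  5.1] open 0.0047
```

Held, 11 mm above the bracket's base. Lift and carry it to the left compartment (slot L1).

```bash
python3 -m jog '[0,0,0,-0.03,0,0,0, 0,0,0,-0.06,0,0,0, 0,0,0,-0.06,0,0,0, 0,0,0,0,0,0,-10.6, 0,0,0,0,0,0,-10.6, 0,0,0,0,0,0,0, 0,0,0,0,0,0,0]'; python3 -c "
from h import *
st();go([.5484,.0825,.016],9.2)"
```

```text
t: 16.12
tool_pos: [0.483, 0.346, 0.1623]
tool_rot: [3.129, 0.247, -0.0]
contact_force: [-0.6, 0.0, -1.8]
opening: 0.0048
t 16.12 pos [0.483  0.346  0.1623] x-axis yaw 9.0 down [-0.    -0.003 -1.   ] F [-0.6  0.  -1.8] open 0.0048
turn deg [ 0.15  0.03 -0.17] then shift mm [ 22.4 270.6 146.3]
```

```bash
python3 -m jog '[0,0.004,0.045,0,0,0,0, 0,0.004,0.045,0,0,0,0, 0,0.004,0.045,0,0,0,0, 0,0.004,0.045,0,0,0,0, 0,0.003,0.045,0,0,0,0, 0,0.003,0.045,0,0,0,0, 0,0,0,0,0,0,0, 0,0,0,0.05,0,0,0, 0,0,0,0.05,0,0,0, 0,0,0,0.03,0,0,0]';python3 -m jog '[0,0,0,0.014,0,0,0, 0,0,0,0,0,0,0, 0,0,0,0,0,0,0]'; python3 -c "
from h import *
st()"
```

```text
t: 17.38
tool_pos: [0.5462, 0.0838, 0.0305]
tool_rot: [3.13, 0.25, -0.005]
contact_force: [-0.3, -0.5, -2.3]
opening: 0.0047
t: 17.75
tool_pos: [0.5499, 0.0832, 0.0216]
tool_rot: [3.129, 0.251, 0.006]
contact_force: [-0.6, -0.0, -1.1]
opening: 0.0052
t 17.75 pos [0.5499 0.0832 0.0216] x-axis yaw 9.2 down [ 0.004 -0.002 -1.   ] F [-0.6 -0.  -1.1] open 0.0052
```

```bash
python3 -m jog '[0,0,0,0.004,0,0,0, 0,0,0,0,0,0,0, 0,0,0,0,0,0,0, 0.1,0,0,0,0,0,0, 0.2,0,0,0,0,0,0, 0.25,0,0,0,0,0,0, 0.25,0,0,0,0,0,0, 0.25,0,0,-0.03,0,0,0, 0.25,0,0,-0.06,0,0,0, 0.25,0,0,-0.06,0,0,0]';python3 -m jog '[0.4,0,0,-0.02,0,0,-10, 0.4,0,0,0,0,0,-10, 0.4,0,0,0,0,0,-10, 0.4,0,0,0,0,0,-10, 0.4,0,0,0,0,0,-10, 0.4,0,0,0,0,0,-10, 0.4,0,0,0,0,0,-10, 0.4,0,0,0,0,0,-10, 0.4,0,0,0,0,0,-10, 0.4,0,0,0,0,0,-10]';python3 -m jog '[0.4,0,0,0,0,0,-8.9, 0.4,0,0,0,0,0,0]'; python3 -c "
from h import *
st();go([.5756,.327,.19],118)"
```

```text
t: 19.0
tool_pos: [0.5476, 0.0831, 0.1669]
tool_rot: [3.129, 0.251, -0.0]
contact_force: [0.6, 0.2, 0.0]
opening: 0.0214
t: 20.25
tool_pos: [0.5481, 0.0832, 0.1857]
tool_rot: [1.812, 2.564, -0.002]
contact_force: [-0.1, -0.5, -0.2]
opening: 0.0343
t: 20.5
tool_pos: [0.5481, 0.0832, 0.1857]
tool_rot: [1.618, 2.691, -0.002]
contact_force: [0.4, -0.5, 0.3]
opening: 0.0341
t 20.50 pos [0.5481 0.0832 0.1857] x-axis yaw 118.0 down [ 0.001 -0.002 -1.   ] F [ 0.4 -0.5  0.3] open 0.0341
turn deg [-0.    0.14 -0.03] then shift mm [202.4 138.7  -4.3]
```

```bash
python3 -m jog '[0.4,0.04,0.028,0,0,0,0, 0.4,0.04,0.028,0,0,0,0, 0.4,0.04,0.028,0,0,0,0, 0.4,0.041,0.028,0,0,0,0, 0.4,0.041,0.027,0,0,0,0, 0.4,0,0,0,0,0,0, 0.4,0,0,0,0,0,0, 0.4,0,0,0,0,0,0, 0.4,0,0,0,0,0,0]'; python3 look.py d1 LR .562 .323
```

```text
t: 21.62
tool_pos: [0.576, 0.3258, 0.1854]
tool_rot: [1.618, 2.69, -0.002]
contact_force: [1.0, -0.8, 0.9]
opening: 0.0342
t 21.62 pos [0.576  0.3258 0.1854] x-axis yaw 118.0 down [ 0.001 -0.002 -1.   ] F [ 1.  -0.8  0.9] open 0.0342
L [0.953, 561.6, 323.3, 298.0]
turn deg [ 2.3000e-01 -1.0000e-02  1.7997e+02] then shift mm [ -1.6  -0.2 171.4]
turn deg [ 0.01  0.15 -0.03] then shift mm [  1.6   0.2 171.4]
R [0.892, 562.4, 324.0, 118.0]
turn deg [ 0.01  0.15 -0.03] then shift mm [  1.8 -26.8 171.4]
turn deg [ 2.3000e-01 -1.0000e-02  1.7997e+02] then shift mm [ -1.8  26.8 171.4]
```

Confirmed left-hand and unmoved. Grasp it, lift, and turn to 189°.

```bash
python3 -m jog '[0.4,0.0016,0,0.05,0,0,0, 0.4,0,0,0.05,0,0,0, 0.4,0,0,0.05,0,0,0, 0.4,0,0,0.022,0,0,0, 0.4,0,0,0,0,0,0, 0.4,0,0,0,0,0,0, 0,0,0,0,0,0,0, 0,0,0,0,0,0,0, 0,0,0,0,0,0,0, 0,0,0,0,0,0,0]' 60; python3 -m jog '[0,0,0,-0.03,0,0,0, 0,0,0,-0.06,0,0,0, 0,0,0,-0.06,0,0,0, 0,0,0,0,0,0,-10, 0,0,0,0,0,0,-10, 0,0,0,0,0,0,-10, 0,0,0,0,0,0,-10, 0,0,0,0,0,0,-10, 0,0,0,0,0,0,-10, 0,0,0,0,0,0,-10]'; python3 -m jog '[0,0,0,0,0,0,-1.2, 0,0,0,0,0,0,0]'; python3 -c "
from h import *
st();go([.4743,.0706,.017],189.2)"
```

```text
t: 22.92
tool_pos: [0.5766, 0.3284, 0.0154]
tool_rot: [1.614, 2.691, 0.002]
contact_force: [-0.4, -0.1, 6.1]
opening: 0.0047
t: 24.18
tool_pos: [0.5746, 0.3281, 0.1626]
tool_rot: [0.23, -3.133, 0.004]
contact_force: [-0.4, -0.0, -0.4]
opening: 0.0049
t: 24.42
tool_pos: [0.5748, 0.3281, 0.163]
tool_rot: [-0.251, 3.131, -0.004]
contact_force: [-0.5, -0.1, -0.2]
opening: 0.0051
t 24.43 pos [0.5748 0.3281 0.163 ] x-axis yaw -170.8 down [ 0.001 -0.002 -1.   ] F [-0.5 -0.1 -0.2] open 0.0051
turn deg [-0.14  0.02 -0.05] then shift mm [ 140.4 -238.2  146. ]
```

```bash
python3 -m jog '[0,0.028,-0.048,0,0,0,0, 0,0.028,-0.048,0,0,0,0, 0,0.028,-0.048,0,0,0,0, 0,0.028,-0.047,0,0,0,0, 0,0.028,-0.047,0,0,0,0, 0,0,0,0,0,0,0, 0,0,0,0,0,0,0, 0,0,0,0.05,0,0,0, 0,0,0,0.05,0,0,0, 0,0,0,0.035,0,0,0]';python3 -m jog '[0,0,0,0.01,0,0,0, 0,0,0,0,0,0,0, 0,0,0,0,0,0,0]'; python3 -c "
from h import *
st();go([.4743,.0706,.0165],189.2)"
```

```text
t: 25.68
tool_pos: [0.4747, 0.0718, 0.0264]
tool_rot: [0.256, -3.13, 0.003]
contact_force: [-0.0, 0.6, -1.2]
opening: 0.0045
t: 26.05
tool_pos: [0.477, 0.0709, 0.0202]
tool_rot: [-0.255, 3.127, -0.004]
contact_force: [0.6, 0.1, -1.1]
opening: 0.0046
t 26.05 pos [0.477  0.0709 0.0202] x-axis yaw -170.7 down [ 0.004 -0.002 -1.   ] F [ 0.6  0.1 -1.1] open 0.0046
turn deg [-0.16  0.22  0.11] then shift mm [2.7 0.1 3.7]
```

```bash
python3 -m jog '[0,0,0,0.003,0,0,0, 0,0,0,0,0,0,0, 0,0,0,0,0,0,0, 0.1,0,0,0,0,0,0, 0.2,0,0,0,0,0,0, 0.25,0,0,0,0,0,0, 0.25,0,0,0,0,0,0, 0.25,0,0,-0.03,0,0,0, 0.25,0,0,-0.06,0,0,0, 0.25,0,0,-0.06,0,0,0]';python3 -m jog '[0.4,0,0,-0.02,0,0,-10, 0.4,0,0,0,0,0,-10, 0.4,0,0,0,0,0,-10, 0.4,0,0,0,0,0,-9.3, 0.4,0,0,0,0,0,0]';python3 -c "
from h import *
st();go([.5586,.2358,.19],228.5)"
```

```text
t: 27.3
tool_pos: [0.4746, 0.0707, 0.1668]
tool_rot: [0.254, -3.131, 0.003]
contact_force: [1.1, 0.3, 0.3]
opening: 0.0211
t: 27.92
tool_pos: [0.4751, 0.0708, 0.1856]
tool_rot: [-1.289, 2.865, -0.004]
contact_force: [0.4, 0.1, 0.4]
opening: 0.034
t 27.93 pos [0.4751 0.0708 0.1856] x-axis yaw -131.5 down [ 0.001 -0.002 -1.   ] F [0.4 0.1 0.4] open 0.0340
turn deg [-0.13 -0.05 -0.04] then shift mm [-178.9   46.8   -4.4]
```

```bash
python3 -m jog '[0.4,-0.045,0.012,0,0,0,0, 0.4,-0.045,0.012,0,0,0,0, 0.4,-0.045,0.012,0,0,0,0, 0.4,-0.044,0.011,0,0,0,0, 0.4,0,0,0,0,0,0, 0.4,0,0,0,0,0,0, 0.4,0,0,0,0,0,0, 0.4,0,0,0,0,0,0]'; python3 look.py e1 LR .546 .243
```

```text
t: 28.92
tool_pos: [0.5583, 0.2353, 0.1857]
tool_rot: [-1.29, 2.864, -0.004]
contact_force: [0.3, -0.5, 0.3]
opening: 0.0337
t 28.93 pos [0.5583 0.2353 0.1857] x-axis yaw -131.5 down [ 0.001 -0.002 -1.   ] F [ 0.3 -0.5  0.3] open 0.0337
L [0.877, 546.1, 242.7, 48.4]
turn deg [ 6.0000e-02 -2.3000e-01 -1.7991e+02] then shift mm [  0.5 -28.  171.7]
turn deg [-0.14 -0.04  0.09] then shift mm [ -0.5  28.  171.7]
R [0.958, 546.1, 243.3, 228.4]
turn deg [-0.14 -0.04  0.09] then shift mm [ -0.9   0.4 171.7]
turn deg [ 6.0000e-02 -2.3000e-01 -1.7991e+02] then shift mm [  0.9  -0.4 171.7]
```

```bash
python3 -m jog '[0.4,-0.001,0,0.05,0,0,0, 0.4,0,0,0.05,0,0,0, 0.4,0,0,0.05,0,0,0, 0.4,0,0,0.022,0,0,0, 0.4,0,0,0,0,0,0, 0.4,0,0,0,0,0,0, 0,0,0,0,0,0,0, 0,0,0,0,0,0,0, 0,0,0,0,0,0,0, 0,0,0,0,0,0,0]' 60; python3 -m jog '[0,0,0,-0.03,0,0,0, 0,0,0,-0.06,0,0,0, 0,0,0,-0.06,0,0,0, 0,0,0,0,0,0,10, 0,0,0,0,0,0,10, 0,0,0,0,0,0,10, 0,0,0,0,0,0,9.3, 0,0,0,0,0,0,0]'; python3 -c "
from h import *
st();go([.4887,-.0183,.017],189.2)"
```

```text
t: 30.22
tool_pos: [0.5609, 0.2369, 0.0156]
tool_rot: [-1.291, 2.86, -0.005]
contact_force: [-0.7, -1.3, 6.2]
opening: 0.0047
t: 31.22
tool_pos: [0.5587, 0.2368, 0.1631]
tool_rot: [-0.257, 3.131, -0.004]
contact_force: [0.5, -0.8, -1.0]
opening: 0.0049
t 31.23 pos [0.5587 0.2368 0.1631] x-axis yaw -170.6 down [ 0.001 -0.002 -1.   ] F [ 0.5 -0.8 -1. ] open 0.0049
turn deg [-0.14  0.01  0.19] then shift mm [ 109.9 -240.6  146.1]
```

```bash
python3 -m jog '[0,0.022,-0.048,0,0,0,0, 0,0.022,-0.048,0,0,0,0, 0,0.022,-0.048,0,0,0,0, 0,0.022,-0.048,0,0,0,0, 0,0.021,-0.048,0,0,0,0, 0,0,0,0,0,0,0, 0,0,0,0,0,0,0, 0,0,0,0.05,0,0,0, 0,0,0,0.05,0,0,0, 0,0,0,0.035,0,0,0]';python3 -m jog '[0,0,0,0.01,0,0,0, 0,0,0,0.003,0,0,0, 0,0,0,0,0,0,0, 0,0,0,0,0,0,0]'; python3 -c "
from h import *
st()"; python3 -m jog '[0.1,0,0,0,0,0,0, 0.2,0,0,0,0,0,0, 0.25,0,0,0,0,0,0, 0.25,0,0,0,0,0,0, 0.25,0,0,-0.03,0,0,0, 0.25,0,0,-0.06,0,0,0, 0.25,0,0,-0.06,0,0,0, 0.25,0,0,-0.06,0,0,0, 0.25,0.04,0,-0.04,0,0,0, 0.25,0,0,0,0,0,0]';python3 - <<'E'
from h import *
st();shot("wrist","c2")
E
```

```text
t: 32.48
tool_pos: [0.4894, -0.0162, 0.0265]
tool_rot: [0.26, -3.13, 0.002]
contact_force: [-0.2, -0.4, -0.8]
opening: 0.0048
t: 32.98
tool_pos: [0.4914, -0.0179, 0.017]
tool_rot: [-0.255, 3.128, -0.004]
contact_force: [-0.2, 0.2, -1.0]
opening: 0.0051
t 32.98 pos [ 0.4914 -0.0179  0.017 ] x-axis yaw -170.7 down [ 0.003 -0.003 -1.   ] F [-0.2  0.2 -1. ] open 0.0051
t: 34.22
tool_pos: [0.4515, -0.0244, 0.2712]
tool_rot: [-0.252, 3.121, -0.008]
contact_force: [-0.2, 0.4, -0.3]
opening: 0.021
t 34.23 pos [ 0.4515 -0.0244  0.2712] x-axis yaw -170.8 down [ 0.011 -0.004 -1.   ] F [-0.2  0.4 -0.3] open 0.0210
```

View pics/c2.png

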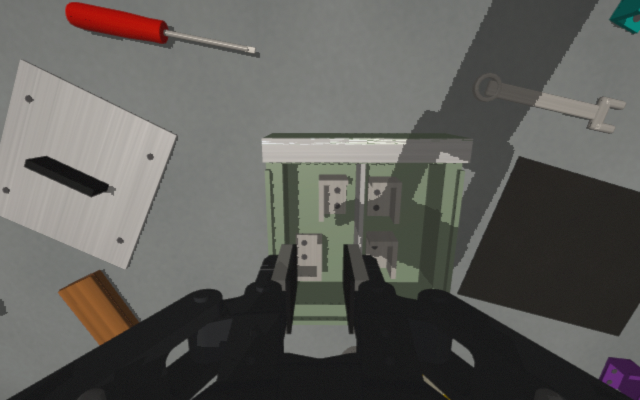

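The view shows all four brackets standing in the case, two right-hand at image left and two left-hand at image right, and the visible part of the mat is clear. Next is the cover: I'll go above its rib with the tool at 76° for a look.

```bash
python3 -m jog '[0.4,0,0,0,0,0,10.3, 0.4,0,0,0,0,0,10.3, 0.4,0,0,0,0,0,10.3, 0.4,0,0,0,0,0,10.3, 0.4,0,0,0,0,0,10.3, 0.4,0,0,0,0,0,10.3, 0.4,0,0,0,0,0,10.3, 0.4,0,0,0,0,0,10.3, 0.4,0,0,0,0,0,10.3, 0.4,0,0,0,0,0,10.3]';python3 -m jog '[0.4,0,0,0,0,0,10.2, 0.4,0,0,0,0,0,0]';python3 -c "
from h import *
st();go([.507,-.325,.22],76)"
```

```text
t: 35.52
tool_pos: [0.4501, -0.0236, 0.2631]
tool_rot: [-2.298, -2.14, 0.005]
contact_force: [0.2, -0.2, 0.8]
opening: 0.034
t: 35.78
tool_pos: [0.4502, -0.0236, 0.2635]
tool_rot: [-2.472, -1.938, 0.004]
contact_force: [0.5, 0.0, -0.3]
opening: 0.034
t 35.77 pos [ 0.4502 -0.0236  0.2635] x-axis yaw 76.2 down [-0.003 -0.001 -1.   ] F [ 0.5  0.  -0.3] open 0.0340
turn deg [-0.13  0.1   0.2 ] then shift mm [-278.7  128.    43.5]
```

```bash
python3 -m jog '[0.4,-0.046,0.021,0,0,0,0, 0.4,-0.046,0.021,0,0,0,0, 0.4,-0.047,0.021,0,0,0,0, 0.4,-0.047,0.021,0,0,0,0, 0.4,-0.047,0.021,0,0,0,0, 0.4,-0.047,0.022,0,0,0,0, 0.4,0,0,0.043,0,0,0, 0.4,0,0,0,0,0,0, 0.4,0,0,0,0,0,0, 0.4,0,0,0,0,0,0]';python3 - <<'E'
from h import *
st();shot("wrist","v1")
E
```

```text
t: 37.02
tool_pos: [0.5074, -0.3263, 0.2257]
tool_rot: [2.469, 1.934, 0.0]
contact_force: [-0.2, 0.1, 0.2]
opening: 0.034
t 37.02 pos [ 0.5074 -0.3263  0.2257] x-axis yaw 76.2 down [ 0.004 -0.004 -1.   ] F [-0.2  0.1  0.2] open 0.0340
```

View pics/v1.png

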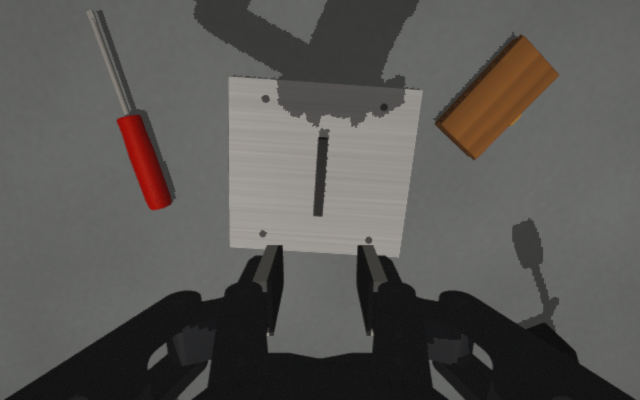

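The cover is fully in view, corners at (229,76), (422,90), (400,257) and (229,247), with the rib from (323,137) to (318,216). I'll fit its pose.

```bash
python3 - <<'E'
from h import *
from scipy.optimize import least_squares
p,o=pickle.load(open("v1.pkl","rb"));c=cam(p,o)
g=cv2.cvtColor(p["image"],cv2.COLOR_BGR2GRAY)
uv=np.array([[229,76],[422,90],[400,257],[229,247]],np.float32)
pts=np.array([[-101,95,5],[101,95,5],[101,-95,5],[-101,-95,5]])/1000
rib=np.array([[0,40,35],[0,-40,35]])/1000
f=lambda v:(w2px(c,tf(yawframe(*v),pts))-uv).ravel()
s=least_squares(f,[.507,-.325,-14],x_scale=[.01,.01,1]);print(s.x,s.fun.round(1));T=yawframe(*s.x)
print("rib pred",w2px(c,tf(T,rib)).round(1).tolist())
P=tf(T,[[0,0,.009]])[0];print(P);go(P,s.x[2]+90,o)
E
```

```text
[  0.50998937  -0.32444618 -17.60817561] [-1.1 -0.3  1.3 -0.5 -0.6  0.6  0.3  0.6]
rib pred [[323.1, 139.1], [317.9, 216.1]]
[ 0.50998937 -0.32444618  0.009     ]
turn deg [0.26 0.17 3.77] then shift mm [  2.5   1.9 216.7]
```

```bash
python3 -m jog '[0.4,0,0,0,0.2,0.1,3.8, 0.4,0.0025,0.002,0.055,0,0,0, 0.4,0,0,0.055,0,0,0, 0.4,0,0,0.055,0,0,0, 0.4,0,0,0.03,0,0,0, 0.4,0,0,0.017,0,0,0, 0.4,0,0,0,0,0,0, 0.4,0,0,0,0,0,0, 0.4,0,0,0,0,0,0]' 100;python3 -c "
from h import *
st();go([.50999,-.32445,.0095],72.4)"
```

```text
t: 38.2
tool_pos: [0.5101, -0.3254, 0.0137]
tool_rot: [2.535, 1.852, -0.0]
contact_force: [0.8, -0.1, 0.3]
opening: 0.0339
t 38.20 pos [ 0.5101 -0.3254  0.0137] x-axis yaw 72.3 down [ 0.001 -0.002 -1.   ] F [ 0.8 -0.1  0.3] open 0.0339
turn deg [ 0.09  0.08 -0.12] then shift mm [ 0.9 -0.4  4.2]
```

```bash
python3 -m jog '[0.4,0,0,0.003,0,0,0, 0.4,0,0,0,0,0,0, 0.2,0,0,0,0,0,0, 0,0,0,0,0,0,0, 0,0,0,0,0,0,0, 0,0,0,0,0,0,0, 0,0,0,0,0,0,0, 0,0,0,0,0,0,0]' 100;python3 -c "
from h import *
st()"; python3 -m jog '[0,0,0,-0.02,0,0,0, 0,0,0,-0.04,0,0,0, 0,0,0,-0.05,0,0,0, 0,0,0,-0.05,0,0,0, 0,0,0,-0.04,0,0,0, 0,0,0,0,0,0,0, 0,0,0,0,0,0,0, 0,0,0,0,0,0,0]';python3 -c "
from h import *
st()"
```

```text
t: 39.2
tool_pos: [0.5091, -0.3245, 0.0088]
tool_rot: [-2.536, -1.852, 0.001]
contact_force: [0.6, 0.0, 1.9]
opening: 0.0079
t 39.20 pos [ 0.5091 -0.3245  0.0088] x-axis yaw 72.3 down [-0.001  0.    -1.   ] F [0.6 0.  1.9] open 0.0079
t: 40.2
tool_pos: [0.5077, -0.3233, 0.2048]
tool_rot: [-2.531, -1.848, 0.004]
contact_force: [-0.2, -0.6, -5.4]
opening: 0.0084
t 40.20 pos [ 0.5077 -0.3233  0.2048] x-axis yaw 72.3 down [-0.006  0.004 -1.   ] F [-0.2 -0.6 -5.4] open 0.0084
```

Cover held (5.4 N of weight, opening steady). Next I'll work out the pre-insertion pose: 10° tilt, robot-side edge above and in front of the lip.

```bash
cat > cv.py <<'E'
from h import *
C=(.5062,.0301,9.18);OFF=np.array([.0002,0,.0088])  # cover origin in tool frame
def pose(xe,ze,th,yc=0.,C=C):
    "near-edge underside at case (xe,ze) mm, tilt th deg -> TCP world pos, tool rotation"
    t=np.radians(th);A=yawframe(*C)
    Rc=np.array([[np.cos(t),0,-np.sin(t)],[0,1,0],[np.sin(t),0,np.cos(t)]])  # cover in case
    org=np.array([xe,yc,ze])/1000+Rc@[.101,0,0]
    F=np.array([[0,1,0],[1,0,0],[0,0,-1.]])  # tool axes in cover
    Rt=A[:3,:3]@Rc@F
    return tf(A,[org])[0]-Rt@OFF, R.from_matrix(Rt)
def where(o=None,C=C):
    "actual cover edge pose in case frame from measured TCP"
    o=o or ctrl.get_obs();Rt=R.from_rotvec(o["tool_rot"]).as_matrix();A=yawframe(*C)
    F=np.array([[0,1,0],[1,0,0],[0,0,-1.]]);Rc=A[:3,:3].T@Rt@F.T
    org=A[:3,:3].T@(o["tool_pos"]+Rt@OFF-A[:3,3])
    e=org-Rc@[.101,0,0];print("t %.2f"%o["t"],"near edge",(1000*e).round(1),"origin",(1000*org).round(1),"pitch/roll/yaw",np.degrees([np.arctan2(Rc[2,0],Rc[0,0]),Rc[2,1],Rc[1,0]]).round(2),"F",np.round(o["contact_force"],1),"M",np.round(o["wrist_torque"],2),"open %.4f"%o["opening"])
E
python3 - <<'E'
from cv import *
P,Rt=pose(-68,105,0);print(P);go([P[0],P[1],.2],99.18)
E
```

```text
[0.53880924 0.03516727 0.1138    ]
turn deg [ -0.39  -0.22 -26.91] then shift mm [348.9  87.9   4.8]
```

```bash
python3 -m jog '[0,0,0,0,-0.2,-0.1,-6.7, 0,0,0,0,-0.2,-0.1,-6.7, 0,0,0,0,0,0,-6.7, 0,0,0,0,0,0,-6.8, 0,0.03,0.008,0,0,0,0, 0,0.045,0.011,0,0,0,0, 0,0.045,0.011,0,0,0,0, 0,0.045,0.011,0,0,0,0, 0,0.045,0.011,0,0,0,0, 0,0.045,0.011,0,0,0,0]'; python3 -m jog '[0,0.045,0.012,0,0,0,0, 0,0.029,0.008,0,0,0,0, 0,0.02,0.005,0,0,0,0, 0,0,0,0,-3.3,0,0, 0,0,0,0,-3.3,0,0, 0,0,0,0,-3.4,0,0, 0,0,0,0,0,0,0, 0,0,0,0,0,0,0, 0,0,0,0,0,0,0]';python3 - <<'E'
from cv import *
where();go(*pose(-68,100,10)[:1],Rt=pose(-68,100,10)[1])
p,o=shot("wrist","v2")
q=[(p["image"]),shot("scene","s2")[0]["image"][130:330,180:500]]
b=cv2.resize(q[1],(640,400),interpolation=cv2.INTER_CUBIC)
cv2.imwrite("pics/v2s.png",cv2.resize(np.vstack([q[0],b]),(480,600),interpolation=cv2.INTER_AREA))
E
```

```text
t: 41.45
tool_pos: [0.5296, -0.061, 0.2052]
tool_rot: [2.035, 2.39, -0.003]
contact_force: [-0.4, -0.5, -4.3]
opening: 0.0085
t: 42.58
tool_pos: [0.5405, 0.034, 0.2068]
tool_rot: [1.955, 2.297, 0.199]
contact_force: [-0.3, 0.7, -4.9]
opening: 0.0082
t 42.58 near edge [-63.3  -1.5 180.4] origin [ 36.1  -1.4 198.2] pitch/roll/yaw [10.15 -0.28  0.05] F [-0.3  0.7 -4.9] M [-0.01  0.23  0.03] open 0.0082
turn deg [0.15 0.27 0.05] then shift mm [  1.4 -18.5  78.6]
```

View pics/v2s.png

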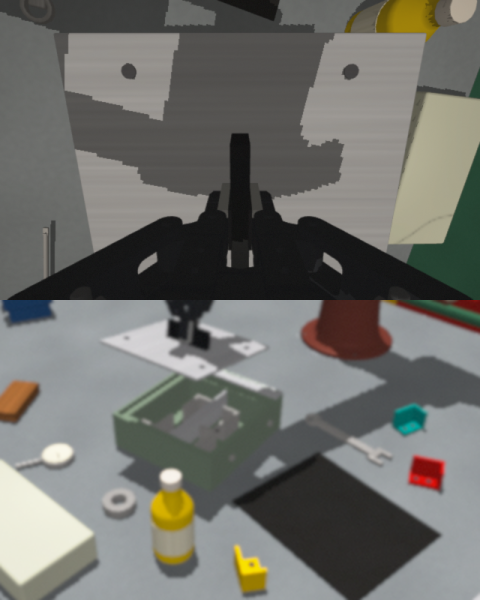

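The wrist half shows the cover's far-y corners at (75,44) and (569,44) full scale. The scene half shows the cover held over the open case with the mat empty. I'll check the in-hand pose against those corners.

```bash
python3 - <<'E'
from cv import *
p,o=pickle.load(open("v2.pkl","rb"));K=np.array(p["camera_matrix"]);M=np.array(p["mount"])
W=np.eye(4);c=(K,M[:3,:3],M[:3,3])
pt=OFF+np.array([[.095,-.101,-.005],[.095,.101,-.005]]);print("pred",w2px(c,pt).round(1).tolist())
g=cv2.cvtColor(p["image"],cv2.COLOR_BGR2GRAY)
for r in (60,100): 
    for a,b in((40,130),(520,600)):
        d=np.gradient(g[r,a:b].astype(float));print("row",r,"edge col",a+int(np.argmax(abs(d))),end="; ")
for col in (100,300,450,540):
    d=np.gradient(g[20:80,col].astype(float));print("col",col,"edge row",20+int(np.argmax(abs(d))))
print("lines pred at rows 60,100:",[np.interp([60,100],*zip(*sorted([(v,u) for u,v in w2px(c,OFF+np.array([[.095,s,-.005],[.03,s,-.005]]))]))).round(1).tolist() for s in(-.101,.101)])
E
```

```text
pred [[67.9, 42.7], [568.4, 42.8]]
row 60 edge col 91; row 60 edge col 565; row 100 edge col 86; row 100 edge col 558; col 100 edge row 44
col 300 edge row 43
col 450 edge row 44
col 540 edge row 45
lines pred at rows 60,100: [[71.1, 78.5], [565.3, 558.0]]
```

```bash
python3 -m jog '[0,0.0005,-0.006,0.026,0.15,0.25,0, 0,0.0005,-0.006,0.026,0,0,0, 0,0.0004,-0.0065,0.0265,0,0,0, 0,0,0,0,0,0,0, 0,0,0,0,0,0,0, 0,0,0,0,0,0,0]';python3 - <<'E'
from cv import *
where();P=pose(-69,75,10);go(P[0],Rt=P[1])
p,o=shot("wrist","v3");g=p["image"]
t=shot("top","t3")[0]["image"];s=shot("scene","s3")[0]["image"]
cv2.imwrite("pics/v3.png",np.hstack([cv2.resize(t[120:250,255:385],(400,400),interpolation=cv2.INTER_CUBIC),cv2.resize(s[150:280,240:370],(400,400),interpolation=cv2.INTER_CUBIC)]))
E
```

```text
t: 43.42
tool_pos: [0.5373, 0.0344, 0.1288]
tool_rot: [1.955, 2.298, 0.205]
contact_force: [-0.5, -0.0, -4.8]
opening: 0.0082
t 43.42 near edge [-66.5  -0.6 102.2] origin [ 32.9  -0.5 120.2] pitch/roll/yaw [10.26 -0.09  0.05] F [-0.5 -0.  -4.8] M [-0.07  0.19 -0.02] open 0.0082
turn deg [0.26 0.08 0.05] then shift mm [ 0.5 -7.2 26.8]
```

View pics/v3.png

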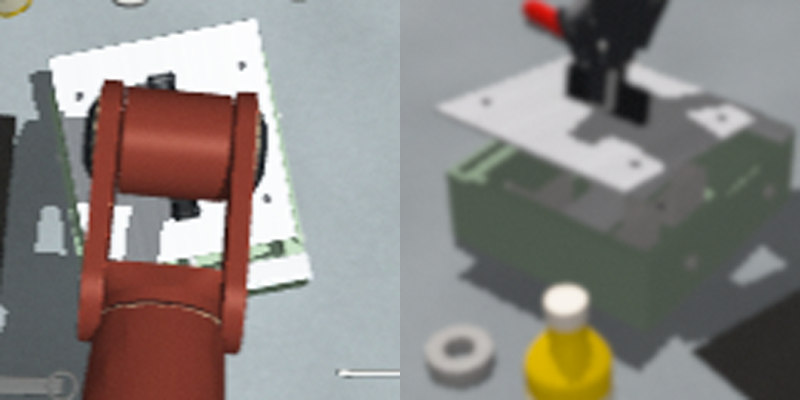

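```bash
python3 -m jog '[0,0.0005,-0.007,0.027,0.2,0,0, 0,0,0,0,0,0,0, 0,0,-0.002,0.01,0,0,0, 0,0,0,0,0,0,0, 0,0,0,0,0,0,0, 0,0,0,0,0,0,0]';python3 - <<'E'
from cv import *
where();P=pose(-69,63,10);go(P[0],Rt=P[1]);P=pose(-90,63,10);go(P[0],Rt=P[1])
E
```

```text
t: 44.32
tool_pos: [0.5339, 0.0346, 0.0894]
tool_rot: [1.958, 2.302, 0.199]
contact_force: [-0.0, 0.0, -5.0]
opening: 0.0081
t 44.33 near edge [-69.9   0.2  63.3] origin [29.5  0.2 80.7] pitch/roll/yaw [ 9.93 -0.05  0.05] F [-0.  0. -5.] M [-0.07  0.23  0.04] open 0.0081
turn deg [-0.07  0.04  0.05] then shift mm [-0.2  0.9  0.3]
turn deg [-0.07  0.04  0.05] then shift mm [ -0.2 -19.8  -3.3]
```

```bash
python3 -m jog '[0,0,-0.007,-0.001,0,0,0, 0,0,-0.007,-0.0012,0,0,0, 0,0,-0.006,-0.0011,0,0,0, 0,0,0,0,0,0,0, 0,0,0,0,0,0,0, 0,0,0,0,0,0,0]';python3 - <<'E'
from cv import *
where();P=pose(-95,63,10);go(P[0],Rt=P[1])
E
```

```text
t: 45.08
tool_pos: [0.5136, 0.0314, 0.0886]
tool_rot: [1.959, 2.302, 0.198]
contact_force: [0.4, 0.4, -4.8]
opening: 0.0079
t 45.08 near edge [-90.5   0.2  62.6] origin [ 9.   0.3 80. ] pitch/roll/yaw [ 9.88 -0.04  0.04] F [ 0.4  0.4 -4.8] M [-0.03  0.2   0.04] open 0.0079
turn deg [-0.12  0.03  0.04] then shift mm [-0.3 -4.4 -1.4]
```

```bash
python3 -m jog '[0,0,-0.0045,-0.001,0,0,0, 0,0,0,0,0,0,0, 0,0,0,0,0,0,0, 0,0,0,0,0,0,0]';python3 - <<'E'
from cv import *
where();
for z,th in ((62.5,8),(62,6),(61.5,4),(61,2),(61,0)):
  P=pose(-95,z,th);go(P[0],Rt=P[1])
E
```

```text
t: 45.58
tool_pos: [0.5089, 0.0307, 0.0887]
tool_rot: [1.959, 2.303, 0.198]
contact_force: [0.0, -0.3, -4.3]
opening: 0.0082
t 45.58 near edge [-95.3   0.3  62.8] origin [ 4.2  0.3 80.1] pitch/roll/yaw [ 9.87 -0.04  0.05] F [ 0.  -0.3 -4.3] M [ 0.04  0.23 -0.03] open 0.0082
turn deg [1.87 0.03 0.04] then shift mm [-0.3  0.6  3.6]
turn deg [3.87 0.03 0.04] then shift mm [-0.3  1.   7.6]
turn deg [5.87 0.03 0.04] then shift mm [-0.3  1.6 11.6]
turn deg [7.87 0.03 0.04] then shift mm [-0.3  2.4 15.5]
turn deg [9.87 0.03 0.04] then shift mm [-0.3  3.3 18.9]
```

```bash
python3 -m jog '[0,0,0.0003,0.004,2,0,0, 0,0,0,0,0,0,0, 0,0,0.0003,0.004,2,0,0, 0,0,0,0,0,0,0, 0,0,0.0003,0.004,2,0,0, 0,0,0,0,0,0,0, 0,0,0,0,0,0,0, 0,0,0,0,0,0,0]';python3 - <<'E'
from cv import *
where();
for z,th in ((61,2),(61,0)):
  P=pose(-95,z,th);go(P[0],Rt=P[1])
E
```

```text
t: 46.58
tool_pos: [0.5113, 0.0311, 0.077]
tool_rot: [2.006, 2.358, 0.079]
contact_force: [0.7, 1.4, -5.6]
opening: 0.0082
t 46.58 near edge [-95.    0.3  61.4] origin [ 5.8  0.4 68.2] pitch/roll/yaw [ 3.87 -0.04  0.04] F [ 0.7  1.4 -5.6] M [ 0.02  0.12 -0.03] open 0.0082
turn deg [1.87 0.03 0.04] then shift mm [-0.4  0.3  3.7]
turn deg [3.87 0.04 0.04] then shift mm [-0.4  0.8  7.2]
```

```bash
python3 -m jog '[0,0,0.0003,0.0037,1.9,0,0, 0,0,0,0,0,0,0, 0,0,0.0003,0.0035,1.9,0,0, 0,0,0,0,0,0,0, 0,0,0,0,0,0,0, 0,0,0,0,0,0,0]';python3 - <<'E'
from cv import *
where()
E
```

```text
t: 47.32
tool_pos: [0.5122, 0.0312, 0.0698]
tool_rot: [2.035, 2.392, 0.001]
contact_force: [0.1, -0.3, -4.6]
opening: 0.0078
t 47.33 near edge [-94.8   0.3  60.9] origin [ 6.2  0.3 61. ] pitch/roll/yaw [ 0.07 -0.04  0.04] F [ 0.1 -0.3 -4.6] M [-0.08 -0.01  0.02] open 0.0078
```

```bash
python3 -m jog '[0,0,0,0.001,0,0,0, 0,0,0,0.0005,0,0,0, 0,0,0,0,0,0,0, 0,0,0,0,0,0,0]';python3 - <<'E'
from cv import *
where()
E
```

```text
t: 47.82
tool_pos: [0.5124, 0.0312, 0.0688]
tool_rot: [2.035, 2.392, 0.001]
contact_force: [-2.6, 0.6, 0.6]
opening: 0.0081
t 47.83 near edge [-94.7   0.2  59.9] origin [ 6.3  0.3 60. ] pitch/roll/yaw [ 0.07 -0.04  0.04] F [-2.6  0.6  0.6] M [ 0.05  0.48 -0.03] open 0.0081
```

The cover is seated: z = 60.0 and the load has transferred. Release, retreat and check.

```bash
python3 -m jog '[0.1,0,0,0,0,0,0, 0.2,0,0,0,0,0,0, 0.3,0,0,0,0,0,0, 0.4,0,0,0,0,0,0, 0.4,0,0,0,0,0,0, 0.4,0,0,-0.02,0,0,0, 0.4,0,0,-0.05,0,0,0, 0.4,0,0,-0.06,0,0,0, 0.4,0,0,-0.06,0,0,0, 0.4,0,0,0,0,0,0]' 40; python3 -m jog '[0.4,-0.05,0,-0.02,0,0,0, 0.4,-0.05,0,0,0,0,0, 0.4,0,0,0,0,0,0, 0.4,0,0,0,0,0,0]';python3 - <<'E'
from h import *
from cv import C
st();p,o=shot("wrist","f1");t=shot("top","f1t")[0]["image"]
cv2.imwrite("pics/f1c.png",np.hstack([cv2.resize(p["image"],(560,350)),cv2.resize(t[110:330,160:310],(239,350),interpolation=cv2.INTER_CUBIC)]))
c=cam(p,o);T=yawframe(*C);T2=T.copy();T2[:3,3]=tf(T,[[.0065,0,.06]])[0]
print("pred cover far corners top",w2px(c,tf(T2,np.array([[101,95,5],[101,-95,5],[-86,95,5],[0,40,35],[0,-40,35]])/1000)).round(0).tolist())
print("rim inner far",w2px(c,tf(T,np.array([[112,100,69],[112,-100,69]])/1000)).round(0).tolist())
E
```

```text
t: 49.08
tool_pos: [0.5152, 0.0311, 0.2656]
tool_rot: [2.028, 2.384, 0.012]
contact_force: [0.3, -0.4, 0.5]
opening: 0.0342
t: 49.58
tool_pos: [0.5276, -0.067, 0.2771]
tool_rot: [-2.036, -2.392, -0.0]
contact_force: [-0.9, 0.7, -0.4]
opening: 0.0342
t 49.58 pos [ 0.5276 -0.067   0.2771] x-axis yaw 99.2 down [-0.001  0.001 -1.   ] F [-0.9  0.7 -0.4] open 0.0342
pred cover far corners top [[429.0, -28.0], [413.0, 174.0], [227.0, -28.0], [320.0, 29.0], [320.0, 122.0]]
rim inner far [[435.0, -36.0], [418.0, 179.0]]
```

View pics/f1c.png

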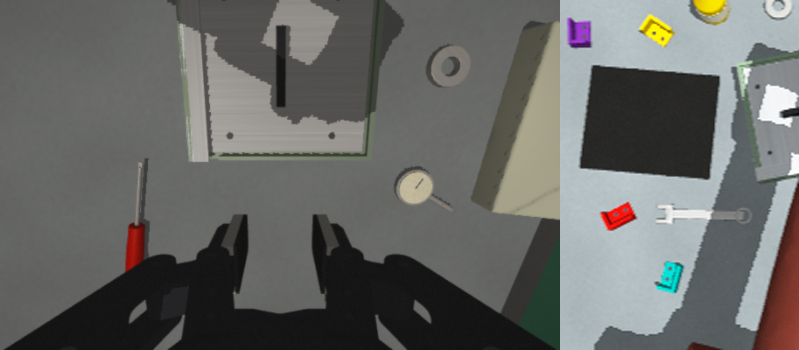

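The last view shows the cover flat inside the rim and under the lip. The rib is at (321,30) to (321,121), against a predicted (320,29) to (320,122). The mat is empty, and the look-alikes and tools visible here are in place. Handing in.

```bash
python3 -c "
from station import ctrl
print(ctrl.finish_job())"
```

```text
the job is handed in; nothing more can be done
None
```

The case is packed, closed and handed in at about 50 s of robot time. There were four brackets on the mat: two left-hand went into the left compartment and two right-hand into the right. I then slipped the cover under the lip at a 10° tilt, lowered it flat and let go.

**Last checks**
- Just before release, the cover's origin measured x = +6.3, y = +0.3, z = 60.0 mm in the case's frame, which is inside the home range. The weight had moved off the gripper onto the seat.
- After release, the rib sat within about 1 px of where it was predicted, and the view showed the cover lying inside the rim.
- The mat was empty. The look-alikes, wrench, bearing and dial gauge looked in place; the bottle and screwdriver were only partly in view, and the gauge box was not in the last picture.

**What disagreed**
- **First grasp:** the first bracket was gripped too high because I measured before the arm had settled, so I regripped it lower.
- **Cover in hand:** one edge looked about 6–8 px off the predicted line in the in-hand check, perhaps partly shadow. I took no action, and the rib's place after release matched.
- **Handedness:** one left-hand bracket's outline fit was close (0.962 left, 0.949 right), so I settled it from the enlarged picture.

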